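Turn and tilt the work-instruction tablet to the work plate

ROBOT

A 6-joint arm with a two-finger parallel gripper is mounted at the origin on the work surface. World frame = base frame: x ahead of the robot, y to its left, z up, the work surface at z = 0. Lengths are in m, angles in rad, forces in N, time in s.
With the tool pointing down it reaches from about 0.25 to 0.8 m from the base axis. Payload 3.9 kg.
Tool frame: the origin (TCP) lies at the very end of the fingers, on their centre line; the grasp point (between the pads) lies 19 mm behind it; z points along the fingers, y is the line along which they close (so a half turn about z gives the same grasp; the last joint's range is limited). The gripper opens to 85 mm and grips with 20 to 120 N. Pads are 22 mm wide; open, the fingers measure 114 mm over their backs; the gripper's body (76 mm by 85 mm) begins 54 mm behind the grasp point. The pads swing forward as they close: fully open they stand 13 mm farther back than shut.
Start: joints at [-1.117, 0.26, -0.138, 1.173, 0, 1.571], TCP at [0.23, -0.472, 0.231] pointing down, gripper open.
Joint ranges: [-2.78, 2.78], [-0.83, 1.72], [-1.28, 1.37], [-1.9, 2.12], [-1.57, 1.48], [-3.14, 3.14]. Speed limits (rad/s): [2.57, 2.57, 3.14, 3.14, 3.14, 3.14].

INTERFACE

Orientations are given as a rotation vector (axis times angle).
In Python, from station import bot gives the robot as it stands.
- The arm moves only by the tool move_arm, never from a script. Its argument "plan" is a list of rows, each an object with "xyz": the shift along the tool's x, y, z in mm, a list of three; "dr": the turn, a rotation vector about the tool's x, y, z in rad, a list of three. A call has 1 to 20 rows; each row shifts and turns the commanded pose from where the row before left it, along the tool's axes as they then stand; what a row does not reach is not made up. A row lasts 1/12 s, in which the tool goes at most 41.7 mm and 7.16 degrees, less where a joint would pass 70% of its speed; a pose out of reach is approached as far as the arm can. A call with a gripper value outside its range is refused whole. "claw" is the finger opening in mm, from 0 to 85.4, set as the call begins (left out, the last holds). The fingers move at their own pace and stop on an object; "force" is the grip in N (left out, the last holds). Time passes only in rows, so rows that do not move let the fingers close. It gives the time, the measured TCP pose, the force, the opening and the grip force at its end, in the units of the state.
- bot.read_state(): the state, without advancing time (a new reading comes with each control period).
- bot.read_camera(name): name is "side" or "top"; returns the picture (480x640x3 uint8, red, green, blue); there is no depth.
- bot.camera_model(name): a dict with "fov_y" (degrees; the focal length in pixels is half the picture's height over the tangent of half this angle, whatever the lens; pixels are square), "cx", "cy" (the principal point, pixels), "dist_coeffs" ([k1, k2, p1, p2, k3] as OpenCV has them; the pictures are not rectified), "R" (3x3) and "t" (3): a world point X has camera coordinates R X + t. Camera axes: x right, y down, z forward; pixel columns grow to the right and rows downward; lengths in m; the calibration is good to about 2 mm. A picture is of the moment at which its call begins. camera_model takes no time and is no camera call.
- bot.job_done(): hands the job in; it is judged then, once.
The state is a dict: "t": time; "joint_pos": joint angles; "qd": joint speeds; "effort": joint torques, N m; "eef_pos": TCP position; "orientation": TCP orientation; "ft_force": force on the tool from outside, world axes, zero at the start; "moment": the same for the moment, N m; "width": opening from 0.0 (shut) to 1.0 (fully open); "grasp_force": force on a finger pad.
Only numpy, scipy, OpenCV 4.12 (cv2) and the standard library are available. Lean on these libraries where they do the work, as an engineer would, in place of code of your own. Each camera call takes 0.05 s, during which the arm holds its last target. There are 200 camera calls.

TASK

The tablet on the swivel stand shows the work instructions, but it points past the worker's place and lies too far back. Swivel it until its screen faces the middle of the bare metal work plate, and raise it until it leans back 25 degrees from upright; let go and leave it standing so, with the other things on the bench left where they are.

Things in the scene. Friction and masses are not known exactly. Their poses are not given: they have to be found in the camera images.
- stand: Fixed round foot of the tablet stand, dark steel, 130 mm diameter, column to 70 mm height; origin at the centre of the foot's underside on the table. The swivel axis is vertical through the origin. Its x axis is the way the screen faces when joint swivel reads 0.
- swivel (a joint): Angle (rad) of the tablet's aluminium fork about the stand's vertical axis; 0 = screen faces along the stand's x axis, positive = counter-clockwise from above. Range -1.2 to 1.2, stiff friction (about 0.25 N m), stays where it is left.
- tablet (a joint): Angle (rad) by which the tablet leans back from upright, away from the side its screen faces; 0 = upright, 0.436 = 25 degrees. Range 0 to 0.96, stiff friction (about 0.55 N m), stays where it is left.
- pivot (a point): Point where the tilt axis crosses the swivel axis, 110 mm above the table; turns with the swivel: its x axis is the horizontal direction the screen faces, y to its left, z up. The tilt axis is its y axis.
- top_edge (a point): Middle of the tablet's top edge, 140 mm from the tilt axis. The tablet is a black slab 200 mm wide, 150 mm high and 14 mm thick with a grey back; the screen with pale pictures is on its +x face. Its lower edge is 10 mm below the tilt axis. Axes turn with the tablet: x out of the screen, y along the edge, z up along the slab.
- work_plate: Bare flat metal work plate, 120 x 130 mm, 8 mm thick, fixed on the table on the screen's side of the stand, to its left or its right (the small green bin is on the other side); origin at the centre of its underside.
- green_bin: Small open green bin 130 x 130 mm, 70 mm high, loose, with short rods in it, beside the work plate; a bystander. Origin at the centre of its underside.
- yellow_bin: Open yellow bin 220 x 290 mm, 100 mm high, loose, on the left of the table; a bystander. Origin at the centre of its underside.
- jar: Closed jar with a green cap, 84 mm diameter, 150 mm high, loose, on the right; a bystander. Origin at the centre of its underside.
- tin: Round open dark tin, 90 mm diameter, 40 mm high, loose, on the robot's side of the stand; a bystander. Origin at the centre of its underside.
- screwdriver: Screwdriver lying on the table on the robot's side of the stand, under 35 mm high, loose; a bystander. Origin under its middle, its x axis along it.
There are look-alikes about, which are no part of the job. There is more than one size of the stand; the job needs the middle-sized.

How it is judged:
By the outcome, as a careful person would: the job done as asked, in the order asked, and still so for the second after the job is handed in, with the robot touching nothing.
It also fails if it takes over 35 s, if anything falls off the work surface, if the arm or the gripper's body presses on something with over 40 N, if the wrist force passes 120 N, or if a joint passes its speed limit or range.

## Working session

There is one attempt and no reset: what is moved stays moved. The work goes in short steps, Python scripts to look and compute and a tool call to move; the robot and the scene stay as the last step left them, time stands still between calls to the robot, and variables do not carry over. Pictures are saved under pics/ and viewed, at most 10 in all, crops included, and the job is handed in when it is done.

Besides the shell and the picture viewer there is one more tool, called after "Emit:" as name(argument=value, ...), one argument or row to a line, values as JSON. move_arm: Moves the arm, as the interface text tells. Its arguments: {"type":"object","properties":{"plan":{"type":"array"},"claw":{"type":"number"},"force":{"type":"number"}},"required":["plan"]}

```bash
mkdir -p pics; python3 - <<'E'
from station import bot
import cv2
for n in("top","side"):
    cv2.imwrite(f"pics/{n}0.png",bot.read_camera(n)[:,:,::-1]); m=bot.camera_model(n); print(n,m)
print(bot.read_state())
E
```

```text
top {'fov_y': 53.302693021737035, 'cx': 313.3905760516076, 'cy': 236.49982218569224, 'dist_coeffs': array([0.03073964, 0.        , 0.        , 0.        , 0.        ]), 'R': array([[-0.01322704, -0.99974702,  0.01819167],
       [-0.99306307,  0.01100843, -0.11706643],
       [ 0.11683655, -0.01961392, -0.99295746]]), 't': array([0.01277279, 0.47674802, 1.38009013])}
side {'fov_y': 44.98015509719742, 'cx': 322.512399785725, 'cy': 244.51894801053493, 'dist_coeffs': array([-0.1510853,  0.       ,  0.       ,  0.       ,  0.       ]), 'R': array([[-0.80933786, -0.58705089, -0.01853318],
       [-0.33440041,  0.48650292, -0.80715009],
       [ 0.48285463, -0.64705963, -0.59005529]]), 't': array([0.39964209, 0.28001973, 1.08457323])}
{'t': 0.1, 'joint_pos': array([-1.11703122e+00,  2.60631174e-01, -1.39234971e-01,  1.17271929e+00,
        1.95046061e-05,  1.57082731e+00]), 'qd': array([ 5.93562721e-04,  2.08485294e-04,  3.10669085e-03,  1.54021136e-04,
       -1.06650582e-03,  1.73693037e-05]), 'effort': array([ 2.47944155e-05, -4.06509411e+01,  2.54526919e+01,  1.00918254e-02,
       -4.08612152e-05, -4.84129856e-06]), 'eef_pos': array([ 0.22987007, -0.47131375,  0.23054334]), 'orientation': array([-3.05938912e+00, -7.06232653e-01,  6.02012168e-04]), 'ft_force': array([ 0.21168225, -0.18946715,  0.20630749]), 'moment': array([ 0.02455002,  0.00691491, -0.00427358]), 'grasp_force': 0.0, 'width': 0.9988836770754974}
```

View pics/top0.png

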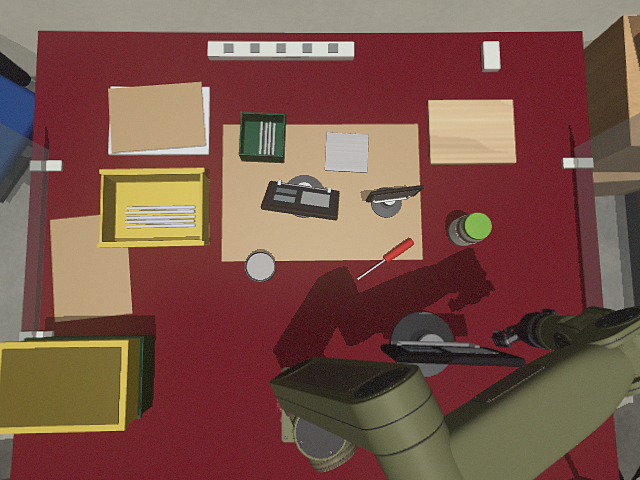

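View pics/side0.png

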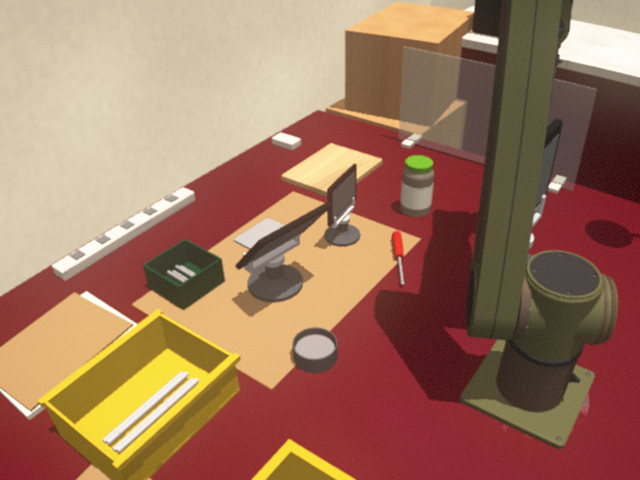

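The stands are at top pixels (303,197), (388,203) and (425,342). By size, the middle one is (303,197). The bare metal plate is at (347,152), while the wooden board (472,131), cardboard and paper are look-alikes. I'll take one close crop to confirm and measure.

```bash
python3 - <<'E'
import cv2,numpy as np
a=cv2.imread("pics/top0.png")[120:230,230:390]; b=cv2.imread("pics/side0.png")[190:310,210:370]
cv2.imwrite("pics/c1.png",cv2.resize(a,None,fx=5,fy=5,interpolation=cv2.INTER_CUBIC))
cv2.imwrite("pics/c2.png",cv2.resize(b,None,fx=5,fy=5,interpolation=cv2.INTER_CUBIC))
E
```

```text
(no output)
```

View pics/c1.png

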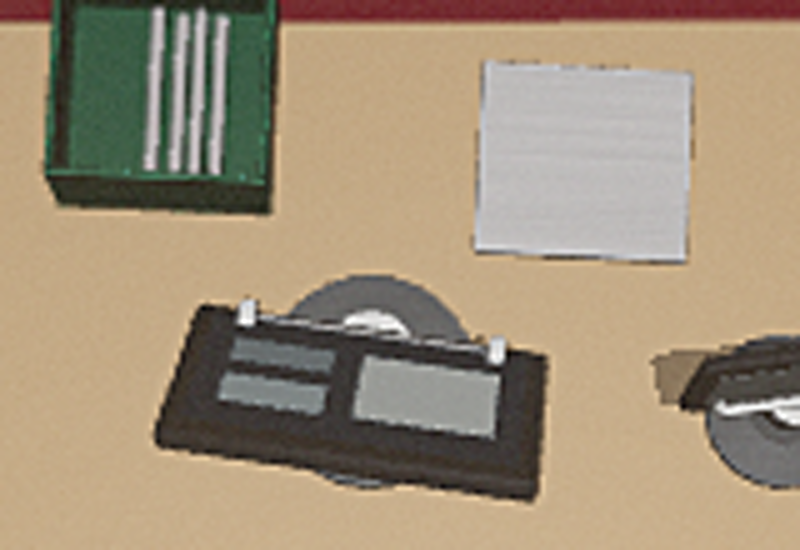

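View pics/c2.png

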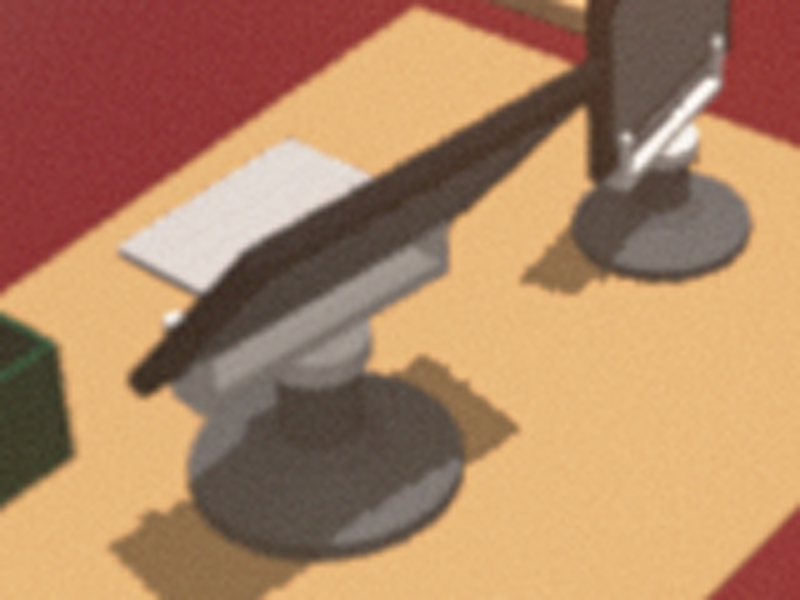

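```bash
cat >h.py <<'E'
import cv2,numpy as np
from scipy.optimize import least_squares
from scipy.spatial.transform import Rotation as Ro
from station import bot
def KD(n):
    m=bot.camera_model(n); f=240/np.tan(np.radians(m["fov_y"]/2))
    return m,np.array([[f,0,m["cx"]],[0,f,m["cy"]],[0,0,1]])
def proj(n,P):
    m,K=KD(n); return cv2.projectPoints(np.atleast_2d(np.asarray(P,float)),cv2.Rodrigues(m["R"])[0],m["t"],K,m["dist_coeffs"])[0][:,0]
def unproj(n,px,z):
    m,K=KD(n); u=cv2.undistortPoints(np.array(px,float).reshape(-1,1,2),K,m["dist_coeffs"])[:,0]
    d=np.c_[u,np.ones(len(u))]@m["R"]; c=-m["R"].T@m["t"]
    return c+d*((z-c[2])/d[:,2])[:,None]
def tablet(sx,sy,phi,th,off=0):
    """world points from slab coords (x out of screen, y along, z up)"""
    R=Ro.from_euler("z",phi)*Ro.from_euler("y",-th)
    return lambda p:R.apply(np.atleast_2d(p)+[off,0,0])+[sx,sy,.11]
E
cat >m1.py <<'E'
from h import *
T=lambda a:np.array(a)/5+[230,120]-.4
S=lambda a:np.array(a)/5+[210,190]-.4
pl=unproj("top",T([(485,62),(692,72),(686,262),(474,250)]),.008); print("plate",pl,pl.mean(0))
pls=unproj("side",S([(290,138),(118,250)]),.008); print("plate side far/left",pls)
a=.1;f=.007
tc=[(f,a,-.01),(f,-a,-.01),(f,-a,.14),(f,a,.14),(-f,a,.14),(-f,-a,.14)]
tp=T([(205,306),(547,353),(537,487),(160,432),(156,446),(533,501)])
sc=[(f,a,-.01),(f,a,.14),(f,-a,.14)]; sp=S([(131,378),(250,247),(585,66)])
def circ(n,x,y,z=.006):
    t=np.linspace(0,2*np.pi,361); return proj(n,np.c_[x+.065*np.cos(t),y+.065*np.sin(t),0*t+z])
def res(p):
    w=tablet(*p); r=[(proj("top",w(tc))-tp).ravel(),(proj("side",w(sc))-sp).ravel()]
    c=circ("side",p[0],p[1]); c2=circ("top",p[0],p[1])
    r.append([c[:,0].min()-S((188,0))[0],c[:,0].max()-S((464,0))[0],c[:,1].max()-S((0,557))[1],c2[:,1].min()-T((0,275))[1]])
    return np.concatenate(r)
s=least_squares(res,[.55,.05,-.1,.8,0]); p=s.x; print(p,"tilt deg",np.degrees(p[3]),"\n",s.fun.round(1))
c=pl.mean(0)-[p[0],p[1],0]; print("facing target",np.arctan2(c[1],c[0]), "turn",np.arctan2(c[1],c[0])-p[2])
print("top edge mid",tablet(*p)([0,0,.14]))
print("others: tin",unproj("top",[(260,265)],.04),"sd",unproj("top",[(358,278),(412,240)],.015),"small stand",unproj("top",[(386,203)],0), "jar",unproj("top",[(477,226)],.15))
E
python3 m1.py
```

```text
plate [[ 0.80093787 -0.03813409  0.008     ]
 [ 0.79361564 -0.16497346  0.008     ]
 [ 0.67469255 -0.15829786  0.008     ]
 [ 0.68331414 -0.02954869  0.008     ]] [ 0.73814005 -0.09773852  0.008     ]
plate side far/left [[ 0.7984788  -0.16608435  0.008     ]
 [ 0.80430776 -0.03556272  0.008     ]]
[ 0.60619983  0.03292521 -0.15338335  0.6784741  -0.00372292] tilt deg 38.87370235699788 
 [-1.3 -1.1  0.6 -0.4  1.1 -1.2 -1.2 -1.2 -0.7  0.7  1.   0.7 -1.1  1.9
 -1.3  1.6  3.7 -2.2  0.3  0.7 -0.1 -0.8]
facing target -0.7805373277102864 turn -0.6271539729005264
top edge mid [[0.51650219 0.04679225 0.21665785]]
others: tin [[0.39419165 0.1626894  0.04      ]] sd [[ 0.35387789 -0.12303719  0.015     ]
 [ 0.46464204 -0.28666118  0.015     ]] small stand [[ 0.5800395  -0.21524842  0.        ]] jar [[ 0.48615797 -0.43301369  0.15      ]]
```

```bash
sed -i 's/,(f,-a,.14)\]; sp=S(\[(131,378),(250,247),(585,66)\])/]; sp=S([(131,378),(250,247)])/' m1.py; python3 m1.py|tail -8; cat >>m1.py <<'E'
for n,im in(("top",(230,120,160,110)),("side",(210,170,160,120))):
    x,y,w,h=im; I=cv2.resize(cv2.imread(f"pics/{n}0.png")[y:y+h,x:x+w],None,fx=5,fy=5,interpolation=cv2.INTER_CUBIC)
    for fx in(f,-f):
        q=proj(n,tablet(*p)([(fx,a,-.01),(fx,-a,-.01),(fx,-a,.14),(fx,a,.14)]))
        cv2.polylines(I,[np.int32((q-[x,y]+.4)*5)],True,(0,255,0) if fx>0 else (0,0,255),1)
    cv2.polylines(I,[np.int32((circ(n,p[0],p[1])-[x,y]+.4)*5)],True,(255,255,0),1)
    cv2.imwrite(f"pics/f_{n}.png",I)
A=cv2.imread("pics/f_top.png");B=cv2.imread("pics/f_side.png");B=cv2.resize(B,(480,360))
A=cv2.resize(A,(320,220)) if 0 else A
cv2.imwrite("pics/f.png",cv2.imread("pics/f_side.png"))
E
python3 m1.py >/dev/null
```

```text
[ 0.80430776 -0.03556272  0.008     ]]
[ 0.6048151   0.03216537 -0.15528623  0.67969065 -0.00257121] tilt deg 38.943405868192336 
 [-0.9 -1.   1.  -0.3  1.3 -0.9 -0.9 -1.1 -0.4  0.8  1.3  1.  -0.7  1.4
 -0.9  1.2  0.9  1.3 -0.  -0.3]
facing target -0.7724023685370406 turn -0.617116138663333
top edge mid [[0.51590087 0.04608458 0.21727127]]
others: tin [[0.39419165 0.1626894  0.04      ]] sd [[ 0.35387789 -0.12303719  0.015     ]
 [ 0.46464204 -0.28666118  0.015     ]] small stand [[ 0.5800395  -0.21524842  0.        ]] jar [[ 0.48615797 -0.43301369  0.15      ]]
```

View pics/f.png

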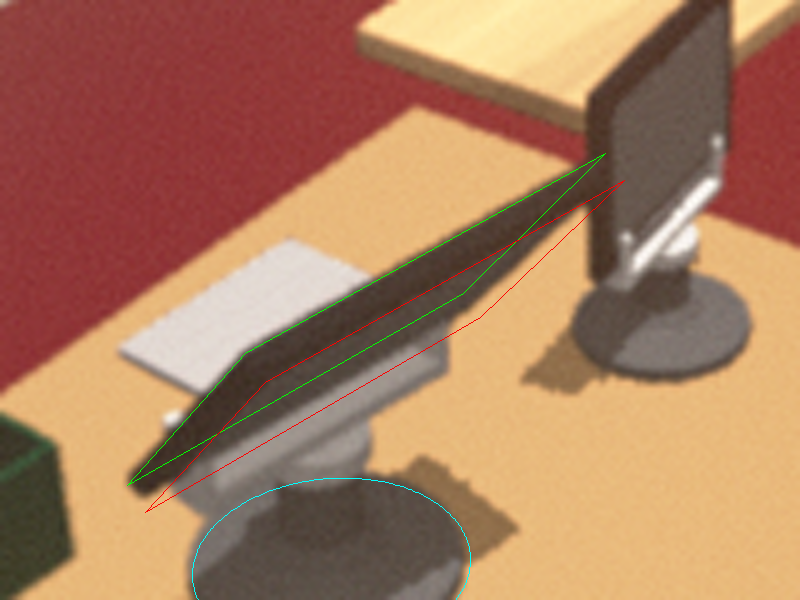

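The overlay is within about 3 mm, which is good enough to grasp the top edge. First I go up, then across.

Emit:
move_arm(
  plan=[
    {"xyz": [0, 0, -34], "dr": [0, 0, 0]},
    {"xyz": [0, 0, -34], "dr": [0, 0, 0]},
    {"xyz": [0, 0, -34], "dr": [0, 0, 0]},
    {"xyz": [0, 0, -34], "dr": [0, 0, 0]},
    {"xyz": [0, 0, -34], "dr": [0, 0, 0]},
  ],
  claw=85,
  force=40,
)

```text
t: 0.52
eef_pos: [0.2299, -0.4713, 0.4025]
orientation: [-3.06, -0.707, 0.0]
ft_force: [0.8, -0.8, 0.0]
width: 0.993
grasp_force: 0.0
```

Emit:
move_arm(
  plan=[
    {"xyz": [20, -19, 0], "dr": [0, 0, 0]},
    {"xyz": [20, -19, 0], "dr": [0, 0, 0]},
    {"xyz": [20, -19, 0], "dr": [0, 0, 0]},
    {"xyz": [20, -19, 0], "dr": [0, 0, 0]},
    {"xyz": [20, -19, 0], "dr": [0, 0, 0]},
    {"xyz": [20, -19, 0], "dr": [0, 0, 0]},
    {"xyz": [20, -19, 0], "dr": [0, 0, 0]},
    {"xyz": [20, -19, 0], "dr": [0, 0, 0]},
    {"xyz": [20, -19, 0], "dr": [0, 0, 0]},
    {"xyz": [20, -19, 0], "dr": [0, 0, 0]},
    {"xyz": [20, -19, 0], "dr": [0, 0, 0]},
    {"xyz": [20, -19, 0], "dr": [0, 0, 0]},
    {"xyz": [20, -19, 0], "dr": [0, 0, 0]},
    {"xyz": [20, -19, 0], "dr": [0, 0, 0]},
    {"xyz": [20, -19, 0], "dr": [0, 0, 0]},
    {"xyz": [20, -19, 0], "dr": [0, 0, 0]},
    {"xyz": [20, -19, 0], "dr": [0, 0, 0]},
    {"xyz": [20, -19, 0], "dr": [0, 0, 0]},
    {"xyz": [20, -19, 0], "dr": [0, 0, 0]},
    {"xyz": [20, -19, 0], "dr": [0, 0, 0]},
  ],
)

```text
t: 2.18
eef_pos: [0.4231, 0.0464, 0.401]
orientation: [-3.061, -0.707, 0.001]
ft_force: [1.6, -0.3, 0.8]
width: 0.995
grasp_force: 0.0
```

```bash
cat >>h.py <<'E'
def pose(p,zs):
    """tool pose gripping tablet p=(sx,sy,phi,th) at slab height zs"""
    w=tablet(*p); o=w([0,0,0])[0]; n=w([1,0,0])[0]-o; u=w([0,0,1])[0]-o
    return w([0,0,zs])[0],Ro.from_matrix(np.c_[np.cross(n,-u),n,-u])
def todo(pos,R):
    s=bot.read_state(); C=Ro.from_rotvec(s["orientation"])
    rv=(C.inv()*R).as_rotvec()
    print("t",s["t"],"pos",s["eef_pos"].round(4),"q",s["joint_pos"].round(2),"F",s["ft_force"].round(1))
    print("turn(tool)",rv.round(3),"shift before turn mm",(C.inv().apply(pos-s["eef_pos"])*1e3).round(1),"after turn",(R.inv().apply(pos-s["eef_pos"])*1e3).round(1))
P=[.6048,.0322,-.155,.680,-.0026]
E
python3 -c "
from h import *
todo(*pose(P,.2))"
```

```text
t 2.1833 pos [0.4231 0.0464 0.401 ] q [ 0.11  0.07  0.06  1.57 -0.    2.8 ] F [ 1.6 -0.3  0.8]
turn(tool) [-0.626  0.327 -0.923] shift before turn mm [ 52.4  19.4 137.1] after turn [ 14.  -44.2 140.6]
```

Emit:
move_arm(
  plan=[
    {"xyz": [0, 0, 0], "dr": [-0.0522, 0.0272, -0.0769]},
    {"xyz": [0, 0, 0], "dr": [-0.0522, 0.0272, -0.0769]},
    {"xyz": [0, 0, 0], "dr": [-0.0522, 0.0272, -0.0769]},
    {"xyz": [0, 0, 0], "dr": [-0.0522, 0.0272, -0.0769]},
    {"xyz": [0, 0, 0], "dr": [-0.0522, 0.0272, -0.0769]},
    {"xyz": [0, 0, 0], "dr": [-0.0522, 0.0272, -0.0769]},
    {"xyz": [0, 0, 0], "dr": [-0.0522, 0.0272, -0.0769]},
    {"xyz": [0, 0, 0], "dr": [-0.0522, 0.0272, -0.0769]},
    {"xyz": [0, 0, 0], "dr": [-0.0522, 0.0272, -0.0769]},
    {"xyz": [0, 0, 0], "dr": [-0.0522, 0.0272, -0.0769]},
    {"xyz": [0, 0, 0], "dr": [-0.0522, 0.0272, -0.0769]},
    {"xyz": [0, 0, 0], "dr": [-0.0522, 0.0272, -0.0769]},
    {"xyz": [7, -22, 0], "dr": [0, 0, 0]},
    {"xyz": [7, -22, 0], "dr": [0, 0, 0]},
    {"xyz": [0, 0, 30], "dr": [0, 0, 0]},
    {"xyz": [0, 0, 30], "dr": [0, 0, 0]},
    {"xyz": [0, 0, 30], "dr": [0, 0, 0]},
    {"xyz": [0, 0, 30], "dr": [0, 0, 0]},
    {"xyz": [0, 0, 20], "dr": [0, 0, 0]},
    {"xyz": [0, 0, 0], "dr": [0, 0, 0]},
  ],
)

```text
t: 3.85
eef_pos: [0.477, 0.0493, 0.2598]
orientation: [1.951, 1.668, 0.58]
ft_force: [-0.9, 0.0, -0.5]
width: 0.994
grasp_force: 0.0
```

```bash
python3 -c "
from h import *
todo(*pose(P,.11))
I=[]
for n,x,y in(('side',210,130),('top',220,110)):
    I.append(cv2.resize(bot.read_camera(n)[y:y+150,x:x+200,::-1],(400,300) if 0 else (400,300),interpolation=cv2.INTER_CUBIC))
cv2.imwrite('pics/g1.png',np.hstack(I))"
```

```text
t 3.85 pos [0.477  0.0493 0.2598] q [ 0.28 -0.24 -0.82  0.37 -0.27  1.92] F [-0.9  0.  -0.5]
turn(tool) [-0.007  0.004  0.001] shift before turn mm [ 3.1  4.  87.5] after turn [ 2.8  3.4 87.6]
```

View pics/g1.png

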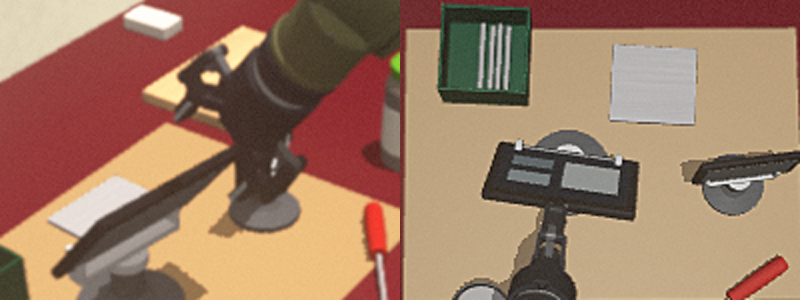

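The side view shows the fingers one above and one below the slab, lined up with the top edge. The top view shows them centred on it. I advance and grip.

Emit:
move_arm(
  plan=[
    {"xyz": [3, 4, 10], "dr": [-0.007, 0.004, 0]},
    {"xyz": [0, 0, 20], "dr": [0, 0, 0]},
    {"xyz": [0, 0, 20], "dr": [0, 0, 0]},
    {"xyz": [0, 0, 20], "dr": [0, 0, 0]},
    {"xyz": [0, 0, 17], "dr": [0, 0, 0]},
    {"xyz": [0, 0, 0], "dr": [0, 0, 0]},
  ],
)

```text
t: 4.45
eef_pos: [0.5368, 0.0448, 0.1993]
orientation: [1.943, 1.664, 0.597]
ft_force: [-0.4, -0.2, -0.0]
width: 0.996
grasp_force: 0.0
```

Emit:
move_arm(
  plan=[
    {"xyz": [0, 0, 0], "dr": [0, 0, 0]},
    {"xyz": [0, 0, 0], "dr": [0, 0, 0]},
    {"xyz": [0, 0, 0], "dr": [0, 0, 0]},
    {"xyz": [0, 0, 0], "dr": [0, 0, 0]},
    {"xyz": [0, 0, 0], "dr": [0, 0, 0]},
    {"xyz": [0, 0, 0], "dr": [0, 0, 0]},
    {"xyz": [0, 0, 0], "dr": [0, 0, 0]},
    {"xyz": [0, 0, 0], "dr": [0, 0, 0]},
    {"xyz": [0, 0, 0], "dr": [0, 0, 0]},
    {"xyz": [0, 0, 0], "dr": [0, 0, 0]},
    {"xyz": [0, 0, 0], "dr": [0, 0, 0]},
    {"xyz": [0, 0, 0], "dr": [0, 0, 0]},
  ],
  claw=0,
  force=40,
)

```text
t: 5.45
eef_pos: [0.5345, 0.0451, 0.199]
orientation: [1.943, 1.667, 0.597]
ft_force: [-8.5, 1.3, 6.0]
width: 0.152
grasp_force: 40.1
```

```bash
python3 -c "
from h import *
todo(*pose(P,.11))
s=bot.read_state();print(s['moment'])
I=[]
for n,x,y in(('side',210,130),('top',220,110)):
    I.append(cv2.resize(bot.read_camera(n)[y:y+150,x:x+200,::-1],(400,300),interpolation=cv2.INTER_CUBIC))
cv2.imwrite('pics/g2.png',np.hstack(I))"
```

```text
t 5.45 pos [0.5345 0.0451 0.199 ] q [ 0.22 -0.07 -0.89  0.1  -0.23  1.87] F [-8.5  1.3  6. ]
turn(tool) [ 0.004 -0.004  0.001] shift before turn mm [-1.9 -3.   4.2] after turn [-1.9 -3.   4.2]
[0.38484534 1.65050523 0.03908646]
```

View pics/g2.png

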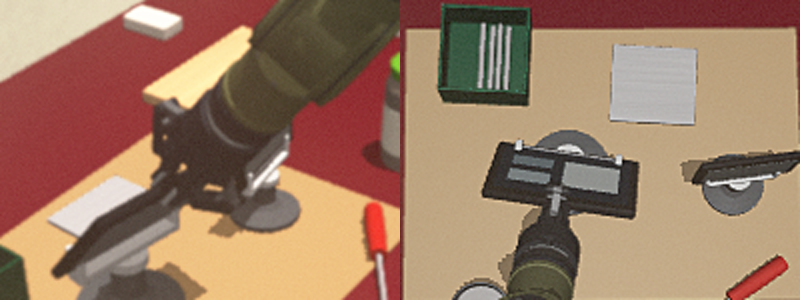

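Gripped at about 13 mm opening and 40 N, and the tablet hasn't moved. Next I compute the swivel and tilt rows.

```bash
cat >>h.py <<'E'
def swing(c,axis,ang,n):
    s=bot.read_state(); C=Ro.from_rotvec(s["orientation"]); d=Ro.from_rotvec(np.array(axis)*ang/n)
    r=s["eef_pos"]-c; print("row xyz",(C.inv().apply(d.apply(r)-r)*1e3).round(2),"dr",C.inv().apply(d.as_rotvec()).round(4),"n",n)
def grip():
    s=bot.read_state(); M=Ro.from_rotvec(s["orientation"]).as_matrix()
    print("phi from tool",np.arctan2(M[1,1],M[0,1]).round(4),"tilt deg",np.degrees(np.arcsin(M[2,1])).round(2))
    r=s["eef_pos"]-[P[0],P[1],.11]; print("rel",r.round(4),"az phi",np.arctan2(-r[1],-r[0]).round(4),"tilt by pos deg",np.degrees(np.arctan2(np.hypot(r[0],r[1]),r[2])).round(2),"F",s["ft_force"].round(1),"M",s["moment"].round(2))
E
python3 -c "
from h import *
grip(); swing(np.array([P[0],P[1],.11]),[0,0,1],-.617,20)"
```

```text
phi from tool -0.1543 tilt deg 39.19
rel [-0.0703  0.0129  0.0891] az phi -0.1818 tilt by pos deg 38.75 F [-8.6  2.   6.1] M [0.38 1.66 0.05]
row xyz [2.2  0.07 0.07] dr [-0.0001 -0.0195  0.0239] n 20
```

Emit:
move_arm(
  plan=[
    {"xyz": [2.2, 0.07, 0.07], "dr": [0, -0.0195, 0.0239]},
    {"xyz": [2.2, 0.07, 0.07], "dr": [0, -0.0195, 0.0239]},
    {"xyz": [2.2, 0.07, 0.07], "dr": [0, -0.0195, 0.0239]},
    {"xyz": [2.2, 0.07, 0.07], "dr": [0, -0.0195, 0.0239]},
    {"xyz": [2.2, 0.07, 0.07], "dr": [0, -0.0195, 0.0239]},
    {"xyz": [2.2, 0.07, 0.07], "dr": [0, -0.0195, 0.0239]},
    {"xyz": [2.2, 0.07, 0.07], "dr": [0, -0.0195, 0.0239]},
    {"xyz": [2.2, 0.07, 0.07], "dr": [0, -0.0195, 0.0239]},
    {"xyz": [2.2, 0.07, 0.07], "dr": [0, -0.0195, 0.0239]},
    {"xyz": [2.2, 0.07, 0.07], "dr": [0, -0.0195, 0.0239]},
  ],
)

```text
t: 6.38
eef_pos: [0.5414, 0.0657, 0.1991]
orientation: [2.144, 1.328, 0.474]
ft_force: [-11.4, 2.9, 6.0]
width: 0.154
grasp_force: 40.4
```

```bash
python3 -c "
from h import *
grip(); swing(np.array([P[0],P[1],.11]),[0,0,1],-.309,10)"
```

```text
phi from tool -0.4626 tilt deg 39.11
rel [-0.0634  0.0335  0.0891] az phi -0.4863 tilt by pos deg 38.85 F [-11.4   2.9   6. ] M [ 0.53  1.78 -0.19]
row xyz [2.22 0.07 0.06] dr [-0.0001 -0.0195  0.024 ] n 10
```

Tracking well, with low forces. I do the second half of the swivel now.

Emit:
move_arm(
  plan=[
    {"xyz": [2.2, 0.07, 0.06], "dr": [0, -0.0195, 0.024]},
    {"xyz": [2.2, 0.07, 0.06], "dr": [0, -0.0195, 0.024]},
    {"xyz": [2.2, 0.07, 0.06], "dr": [0, -0.0195, 0.024]},
    {"xyz": [2.2, 0.07, 0.06], "dr": [0, -0.0195, 0.024]},
    {"xyz": [2.2, 0.07, 0.06], "dr": [0, -0.0195, 0.024]},
    {"xyz": [2.2, 0.07, 0.06], "dr": [0, -0.0195, 0.024]},
    {"xyz": [2.2, 0.07, 0.06], "dr": [0, -0.0195, 0.024]},
    {"xyz": [2.2, 0.07, 0.06], "dr": [0, -0.0195, 0.024]},
    {"xyz": [2.2, 0.07, 0.06], "dr": [0, -0.0195, 0.024]},
    {"xyz": [2.2, 0.07, 0.06], "dr": [0, -0.0195, 0.024]},
    {"xyz": [0, 0, 0], "dr": [0, 0, 0]},
    {"xyz": [0, 0, 0], "dr": [0, 0, 0]},
  ],
)

```text
t: 7.38
eef_pos: [0.5549, 0.0841, 0.1991]
orientation: [2.297, 0.972, 0.348]
ft_force: [-11.3, 5.4, 5.3]
width: 0.157
grasp_force: 40.5
```

```bash
python3 -c "
from h import *
grip(); f=-.772; swing(np.array([P[0],P[1],.11]),[-np.sin(f),np.cos(f),0],.247,12)"
```

```text
phi from tool -0.7716 tilt deg 38.99
rel [-0.0499  0.0519  0.0891] az phi -0.8055 tilt by pos deg 38.93 F [-11.3   5.4   5.3] M [ 1.01  1.81 -0.93]
row xyz [-0.    2.36  0.03] dr [0.0206 0.     0.0001] n 12
```

Emit:
move_arm(
  plan=[
    {"xyz": [0, 2.36, 0.03], "dr": [0.0206, 0, 0]},
    {"xyz": [0, 2.36, 0.03], "dr": [0.0206, 0, 0]},
    {"xyz": [0, 2.36, 0.03], "dr": [0.0206, 0, 0]},
    {"xyz": [0, 2.36, 0.03], "dr": [0.0206, 0, 0]},
    {"xyz": [0, 2.36, 0.03], "dr": [0.0206, 0, 0]},
    {"xyz": [0, 2.36, 0.03], "dr": [0.0206, 0, 0]},
    {"xyz": [0, 2.36, 0.03], "dr": [0.0206, 0, 0]},
    {"xyz": [0, 2.36, 0.03], "dr": [0.0206, 0, 0]},
    {"xyz": [0, 2.36, 0.03], "dr": [0.0206, 0, 0]},
    {"xyz": [0, 2.36, 0.03], "dr": [0.0206, 0, 0]},
    {"xyz": [0, 2.36, 0.03], "dr": [0.0206, 0, 0]},
    {"xyz": [0, 2.36, 0.03], "dr": [0.0206, 0, 0]},
    {"xyz": [0, 0, 0], "dr": [0, 0, 0]},
    {"xyz": [0, 0, 0], "dr": [0, 0, 0]},
  ],
)

```text
t: 8.55
eef_pos: [0.572, 0.0666, 0.214]
orientation: [2.518, 1.064, 0.238]
ft_force: [-4.9, 2.6, 1.0]
width: 0.156
grasp_force: 40.4
```

```bash
python3 -c "
from h import *
grip(); I=[]
for n,x,y in(('side',210,130),('top',220,110)):
    I.append(cv2.resize(bot.read_camera(n)[y:y+150,x:x+200,::-1],(400,300),interpolation=cv2.INTER_CUBIC))
cv2.imwrite('pics/g3.png',np.hstack(I))"
```

```text
phi from tool -0.7723 tilt deg 24.82
rel [-0.0328  0.0344  0.104 ] az phi -0.8097 tilt by pos deg 24.55 F [-4.9  2.6  1. ] M [ 0.94  1.54 -0.45]
```

View pics/g3.png

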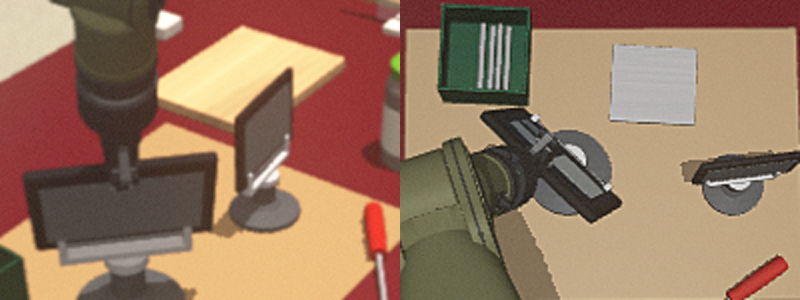

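The tablet faces the plate and is raised. I release and back off along the slab.

Emit:
move_arm(
  plan=[
    {"xyz": [0, 0, 0], "dr": [0, 0, 0]},
    {"xyz": [0, 0, 0], "dr": [0, 0, 0]},
    {"xyz": [0, 0, 0], "dr": [0, 0, 0]},
    {"xyz": [0, 0, 0], "dr": [0, 0, 0]},
    {"xyz": [0, 0, 0], "dr": [0, 0, 0]},
    {"xyz": [0, 0, 0], "dr": [0, 0, 0]},
    {"xyz": [0, 0, 0], "dr": [0, 0, 0]},
    {"xyz": [0, 0, 0], "dr": [0, 0, 0]},
  ],
  claw=85,
)

```text
t: 9.32
eef_pos: [0.5741, 0.0662, 0.2151]
orientation: [2.515, 1.062, 0.243]
ft_force: [0.8, -1.2, -0.7]
width: 0.997
grasp_force: 0.0
```

Emit:
move_arm(
  plan=[
    {"xyz": [0, 0, -15], "dr": [0, 0, 0]},
    {"xyz": [0, 0, -20], "dr": [0, 0, 0]},
    {"xyz": [0, 0, -25], "dr": [0, 0, 0]},
    {"xyz": [0, 0, -25], "dr": [0, 0, 0]},
    {"xyz": [0, 0, -25], "dr": [0, 0, 0]},
    {"xyz": [0, 0, -25], "dr": [0, 0, 0]},
    {"xyz": [0, -25, -10], "dr": [0, 0, 0]},
    {"xyz": [0, -25, -10], "dr": [0, 0, 0]},
    {"xyz": [0, -25, -10], "dr": [0, 0, 0]},
    {"xyz": [0, -25, -10], "dr": [0, 0, 0]},
    {"xyz": [0, -25, 0], "dr": [0, 0, 0]},
    {"xyz": [0, -25, 0], "dr": [0, 0, 0]},
    {"xyz": [0, 0, 0], "dr": [0, 0, 0]},
  ],
)

```text
t: 10.4
eef_pos: [0.4204, 0.2139, 0.3079]
orientation: [2.514, 1.068, 0.238]
ft_force: [-1.0, -0.8, 0.3]
width: 0.995
grasp_force: 0.0
```

```bash
python3 -c "
from h import *
I=[]
a=.1;f=.007
p=[P[0],P[1],-.772,.436,0]
for n,x,y in(('side',210,130),('top',230,120)):
    J=bot.read_camera(n)[:,:,::-1]; cv2.imwrite(f'pics/e_{n}.png',J)
    J=cv2.resize(J[y:y+180,x:x+120],None,fx=10/3,fy=10/3,interpolation=cv2.INTER_CUBIC)
    for fx in(f,-f):
        q=proj(n,tablet(*p)([(fx,a,-.01),(fx,-a,-.01),(fx,-a,.14),(fx,a,.14)]))
        cv2.polylines(J,[np.int32((q-[x,y]+.4)*10/3)],True,(0,255,0) if fx>0 else (0,0,255),1)
    I.append(J)
cv2.imwrite('pics/g4.png',np.hstack(I))"
```

```text
(no output)
```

View pics/g4.png

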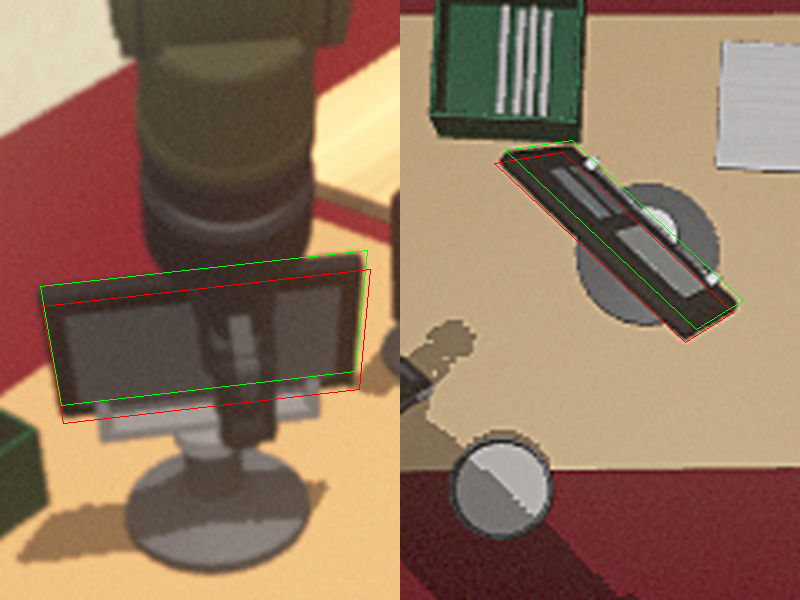

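```bash
python3 -c "
from h import *
T=lambda a:(np.array(a)-[400,0])*.3+[230,120]-.35
print(unproj('top',T([(648,254)]),.006))
e=unproj('top',T([(500,160),(688,340)]),.234); d=e[0]-e[1]; print('phi from edge',np.arctan2(-d[0],d[1]),np.linalg.norm(d),'len')
for c in unproj('top',T([(648,254)]),.006),[[P[0],P[1]]]: print(np.arctan2(-.0977-c[0][1],.7381-c[0][0]))
s=unproj('side',(np.array([[217,508]])*.3+[210,130]-.35),.006);print('side foot',s)
"
```

```text
[[0.6033132  0.03310858 0.006     ]]
phi from edge -0.7807878543166349 0.19945318766549383 len
-0.7704207876267715
-0.7724809487462165
side foot [[0.60796212 0.03267776 0.006     ]]
```

All measurements agree to within 1°, so I hand it in.

```bash
python3 -c "
from station import bot
print(bot.job_done())"
```

```text
the job is handed in; nothing more can be done
None
```

The middle-sized stand's tablet now faces the middle of the work plate (within about 1°) and leans back about 25°; it was released, nothing else was touched, and I handed the job in after about 10.5 s of robot time.

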